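Check the paint jars in and put them away

TASK

Check in the paint jars that are out on the bench: stand all of them side by side, fully inside the white outline in front of the code reader bar, each with its code label turned squarely to the bar, let go, and press the green read button right down while they all stand like that. Then put every jar back upright on the floor of the rack slot that carries its own colour, and leave everything else on the bench where it is.

Things in the scene. Friction and masses are not known exactly. Their poses are not given: they have to be found in the camera images.
- mid_red (a point): red paint jar: upright cylinder 58 mm across, 76 mm tall, about 0.2 kg, with a red lid. Point: its centre, 38 mm above its underside. Its z axis is the jar's axis (up); its x axis points out through the white code label on its side. A white paper seal strip runs from the lid's centre over the edge to the label, so the label side can be told from above. None if this jar is not out today
- mid_blue (a point): blue paint jar: upright cylinder 58 mm across, 76 mm tall, about 0.2 kg, with a blue lid. Point: its centre, 38 mm above its underside. Its z axis is the jar's axis (up); its x axis points out through the white code label on its side. A white paper seal strip runs from the lid's centre over the edge to the label, so the label side can be told from above. None if this jar is not out today
- mid_yellow (a point): yellow paint jar: upright cylinder 58 mm across, 76 mm tall, about 0.2 kg, with a yellow lid. Point: its centre, 38 mm above its underside. Its z axis is the jar's axis (up); its x axis points out through the white code label on its side. A white paper seal strip runs from the lid's centre over the edge to the label, so the label side can be told from above. None if this jar is not out today
- mid_green (a point): green paint jar: upright cylinder 58 mm across, 76 mm tall, about 0.2 kg, with a green lid. Point: its centre, 38 mm above its underside. Its z axis is the jar's axis (up); its x axis points out through the white code label on its side. A white paper seal strip runs from the lid's centre over the edge to the label, so the label side can be told from above. None if this jar is not out today
- jar_red: the same red jar, origin at the centre of its underside, same axes as its centre point. None if not out
- jar_blue: the same blue jar, origin at the centre of its underside, same axes as its centre point. None if not out
- jar_yellow: the same yellow jar, origin at the centre of its underside, same axes as its centre point. None if not out
- jar_green: the same green jar, origin at the centre of its underside, same axes as its centre point. None if not out
- floor_red (a point): slot of the paint rack with the red label: open square pocket 76 mm inside, with walls rising 18 mm above its floor and 4 mm thick; a red sloped label strip stands in front of it and a red dot is on its floor. Point: centre of the pocket's floor, 12 mm above the table; x, y are along the pocket's sides, z up. Slots are 92 mm and 106 mm apart
- floor_blue (a point): slot of the paint rack with the blue label: open square pocket 76 mm inside, with walls rising 18 mm above its floor and 4 mm thick; a blue sloped label strip stands in front of it and a blue dot is on its floor. Point: centre of the pocket's floor, 12 mm above the table; x, y are along the pocket's sides, z up. Slots are 92 mm and 106 mm apart
- floor_yellow (a point): slot of the paint rack with the yellow label: open square pocket 76 mm inside, with walls rising 18 mm above its floor and 4 mm thick; a yellow sloped label strip stands in front of it and a yellow dot is on its floor. Point: centre of the pocket's floor, 12 mm above the table; x, y are along the pocket's sides, z up. Slots are 92 mm and 106 mm apart
- floor_green (a point): slot of the paint rack with the green label: open square pocket 76 mm inside, with walls rising 18 mm above its floor and 4 mm thick; a green sloped label strip stands in front of it and a green dot is on its floor. Point: centre of the pocket's floor, 12 mm above the table; x, y are along the pocket's sides, z up. Slots are 92 mm and 106 mm apart
- field (a point): centre of the code reader's read field, a white outline 370 mm (its y) by 96 mm (its x) on the reader's black base plate. Point: on the plate's upper face, 4 mm above the table. Its x axis points squarely at the reader bar (face 82 mm away, bar 380 mm long, top 66 mm above the table), y runs along the bar. The plate reaches from 60 mm before the field's centre to the bar
- window (a point): centre of the reader bar's window, on the face of the bar that looks at the field, 40 mm above the table; same axes as the field
- read_button (a joint): green read button, 34 mm across, in a round grey housing 50 mm across at the -y end of the reader's plate, 226 mm from the field's centre, pressed straight down: 0 up, 0.006 m fully down (about 5 N, springs back); the reader takes its reading when it is down past 0.004 m
- read_button_top (a point): centre of the read button's top face, 26 mm above the table when up
- rocket_red: bystander, not to be disturbed: red model rocket standing on three fins, 222 mm tall, body 42 mm across, fins reaching 50 mm from its axis; origin at the centre of its underside
- rocket_white: bystander, not to be disturbed: white model rocket standing on three fins, 222 mm tall, body 42 mm across, fins reaching 50 mm from its axis; origin at the centre of its underside
- tube_blue: bystander, not to be disturbed: blue cardboard tube standing on end, 52 mm across, 110 mm tall; origin at the centre of its underside
- tape_roll: bystander, not to be disturbed: cream roll of masking tape lying flat, 96 mm across, 24 mm high; origin at the centre of its underside
- paint_tub: bystander, not to be disturbed: closed white tub with pink paint seen in the lid, 98 mm across, 72 mm tall; origin at the centre of its underside
- brush: bystander, not to be disturbed: paint brush lying flat, 200 mm long
Mind the look-alikes: they are no part of the job. Of the things like the jar_green, leave any that is pink; of the rest the larger one is meant.

How it is judged (in metres and radians):
On the way, in this order (a step that is already met when the one before it is completed fails the run):
1. all jars that are out stand upright inside the outline, labels facing the reader bar within 20 degrees, let go (x of mid_red in the frame of field between -0.035 and 0.035 m and y of mid_red in the frame of field between -0.17 and 0.17 m and z of each of mid_red, mid_blue, mid_yellow, mid_green in the frame of field below 0.044 m and angle between each of mid_red, mid_blue, mid_yellow, mid_green's own z axis and vertical below 0.12 rad and angle between the x axis of each of mid_red, mid_blue, mid_yellow, mid_green and the x axis of field, either way round below 0.35 rad and x of window in the frame of mid_red above 0 m and x of mid_blue in the frame of field between -0.035 and 0.035 m and y of mid_blue in the frame of field between -0.17 and 0.17 m and x of window in the frame of mid_blue above 0 m and x of mid_yellow in the frame of field between -0.035 and 0.035 m and y of mid_yellow in the frame of field between -0.17 and 0.17 m and x of window in the frame of mid_yellow above 0 m and x of mid_green in the frame of field between -0.035 and 0.035 m and y of mid_green in the frame of field between -0.17 and 0.17 m and x of window in the frame of mid_green above 0 m and contact force between the fingers and jar_red below 0.1 N and contact force between the fingers and jar_blue below 0.1 N and contact force between the fingers and jar_yellow below 0.1 N and contact force between the fingers and jar_green below 0.1 N), for 0.2 s.
2. the read button is pressed (past 4 mm) while all of them stand like that (x of mid_red in the frame of field between -0.035 and 0.035 m and y of mid_red in the frame of field between -0.17 and 0.17 m and z of each of mid_red, mid_blue, mid_yellow, mid_green in the frame of field below 0.044 m and angle between each of mid_red, mid_blue, mid_yellow, mid_green's own z axis and vertical below 0.12 rad and angle between the x axis of each of mid_red, mid_blue, mid_yellow, mid_green and the x axis of field, either way round below 0.35 rad and x of window in the frame of mid_red above 0 m and x of mid_blue in the frame of field between -0.035 and 0.035 m and y of mid_blue in the frame of field between -0.17 and 0.17 m and x of window in the frame of mid_blue above 0 m and x of mid_yellow in the frame of field between -0.035 and 0.035 m and y of mid_yellow in the frame of field between -0.17 and 0.17 m and x of window in the frame of mid_yellow above 0 m and x of mid_green in the frame of field between -0.035 and 0.035 m and y of mid_green in the frame of field between -0.17 and 0.17 m and x of window in the frame of mid_green above 0 m and value of joint read_button above 0.004 m), for 0.1 s.
At the end, for the whole second after the job is handed in: every jar that was out stands upright (within 7 degrees) on the floor of the slot of its own colour, within 14 mm of the pocket's centre along each side, at rest; the read button is up (x of mid_red in the frame of floor_red between -0.014 and 0.014 m and y of mid_red in the frame of floor_red between -0.014 and 0.014 m and z of mid_red in the frame of floor_red below 0.044 m and angle between each of mid_red, mid_blue, mid_yellow, mid_green's own z axis and vertical below 0.12 rad and linear speed of each of jar_red, jar_blue, jar_yellow, jar_green below 0.03 m/s and x of mid_blue in the frame of floor_blue between -0.014 and 0.014 m and y of mid_blue in the frame of floor_blue between -0.014 and 0.014 m and z of mid_blue in the frame of floor_blue below 0.044 m and x of mid_yellow in the frame of floor_yellow between -0.014 and 0.014 m and y of mid_yellow in the frame of floor_yellow between -0.014 and 0.014 m and z of mid_yellow in the frame of floor_yellow below 0.044 m and x of mid_green in the frame of floor_green between -0.014 and 0.014 m and y of mid_green in the frame of floor_green between -0.014 and 0.014 m and z of mid_green in the frame of floor_green below 0.044 m and value of joint read_button below 0.002 m); the robot touches nothing.
It fails at once if a bystander is moved more than 40 mm (distance of any of rocket_red, rocket_white, tube_blue, tape_roll, paint_tub, brush from where it was at the start of the episode above 0.04 m).
Of jar_red, jar_blue, jar_yellow, jar_green only 3 to 4 are there at a start; the rules pass over those that are not, and their reading is None.
At some moment in a run one of jar_red, jar_blue, jar_yellow, jar_green may be knocked a few centimetres aside while the robot is not near it.
It also fails if it takes over 210 s, if anything falls off the work surface, if the arm or the gripper's body presses on something with over 40 N, if the wrist force passes 120 N, or if a joint passes its speed limit or range.

ROBOT

A 7-joint arm with a two-finger parallel gripper is mounted at the origin on the work surface. World frame = base frame: x ahead of the robot, y to its left, z up, the work surface at z = 0. Lengths are in mm, angles in rad, forces in N, time in s.
With the tool pointing down it reaches from about 400 to 875 mm from the base axis. Payload 4.4 kg.
Tool frame: the origin (TCP) lies at the very end of the fingers, on their centre line; the grasp point (between the pads) lies 19 mm behind it; z points along the fingers, y is the line along which they close (so a half turn about z gives the same grasp; the last joint's range is limited). The gripper opens to 85 mm and grips with 20 to 120 N. Pads are 22 mm wide; open, the fingers measure 114 mm over their backs; the gripper's body (76 mm by 85 mm) begins 54 mm behind the grasp point. The pads swing forward as they close: fully open they stand 13 mm farther back than shut.
Start: joints at [-0.066, 0.628, 0.038, 1.517, -0.027, 0.996, -0.02], TCP at [650.014, 0.027, 231.313] pointing down, gripper open.
Joint ranges: [-3.06, 3.06], [-0.37, 2.12], [-1.25, 1.32], [0.18, 2.47], [-1.1, 4.24], [0.23, 1.98], [-2.94, 2.94]. Speed limits (rad/s): [2.57, 2.57, 3.14, 3.14, 3.14, 3.14, 3.14].

INTERFACE

Orientations are given as [roll, pitch, yaw] about the fixed x, y, z axes, in that order (R = Rz(yaw) Ry(pitch) Rx(roll)).
In Python, from cell import sensors, get_image, camera_params, order gives the robot as it stands.
- The arm moves only by the shell command python3 -m inch 'ROWS' [OPENING]. ROWS is JSON, a list that holds one entry, the list of rows, each a list of 4 numbers: the shift along the tool's x, y, z in cm, then the turn about the tool's z in degrees. A call has 1 to 8 rows; each row is the pose to reach, as a shift and turn from the pose commanded when the call began, along the tool's axes at that moment; what a row does not reach only later rows make up. A row lasts 1/12 s, in which the tool goes at most 41.7 mm and 7.16 degrees, less where a joint would pass 70% of its speed; a pose out of reach is approached as far as the arm can. A call with a gripper value outside its range is refused whole. OPENING is the finger opening in cm, from 0 to 8.54, set as the call begins (- or left out, the last holds). The fingers move at their own pace and stop on an object; the grip force is fixed at half the most. Time passes only in rows, so rows that repeat a pose let the fingers close. It gives the time, the measured TCP pose, the force, the opening and the grip force at its end, in the units of the state.
- sensors.read_state(): the state, without advancing time (a new reading comes with each control period).
- get_image(name): name is "scene" or "side" or "wrist"; returns the picture (420x560x3 uint8, blue, green, red); there is no depth.
- camera_params(name): a dict with "mtx" (3x3 intrinsics, pixels), "D" ([k1, k2, p1, p2, k3] as OpenCV has them; the pictures are not rectified), "rvec" (rotation vector, rad) and "tvec" (3), from world to camera coordinates, as OpenCV has them. Camera axes: x right, y down, z forward; pixel columns grow to the right and rows downward; lengths in mm; the calibration is good to about 2 mm. A picture is of the moment at which its call begins: read the wrist's pose just before it. camera_params takes no time and is no camera call; for the wrist camera it gives the pose at the moment of the call.
- order.finish_job(): hands the job in; it is judged then, once.
The state is a dict: "clock": time; "qpos": joint angles; "qd": joint speeds; "tau": joint torques, N m; "eef_pos": TCP position; "tool_rot": TCP orientation; "force": force on the tool from outside, world axes, zero at the start; "torque": the same for the moment, N m; "width": finger opening in mm; "gripper_force": force on a finger pad.
Only numpy, scipy, OpenCV 4.12 (cv2) and the standard library are available. Lean on these libraries where they do the work, as an engineer would, in place of code of your own. Each camera call takes 0.05 s, during which the arm holds its last target. There are 200 camera calls.

## Working session

There is one attempt and no reset: what is moved stays moved. The work goes in short steps, Python scripts to look and compute and a shell command to move; the robot and the scene stay as the last step left them, time stands still between calls to the robot, and variables do not carry over. Pictures are saved under pics/ and viewed, at most 14 in all, crops included, and the job is handed in when it is done.

```bash
ls; mkdir -p pics; python3 - <<'E'
from cell import sensors,get_image,camera_params
import cv2
s=sensors.read_state();print(s)
for n in("scene","side","wrist"):
    p=camera_params(n);print(n,p)
    cv2.imwrite(f"pics/{n}0.png",get_image(n))
E
```

```text
pics
{'clock': 0.0, 'qpos': array([-0.06580171,  0.62931895,  0.03843282,  1.51838098, -0.02699399,
        0.9963198 , -0.02002364]), 'qd': array([ 0.00090454, -0.00059186, -0.00049249, -0.00024218, -0.00019175,
        0.00153683, -0.00118874]), 'tau': array([-1.11932164e-03, -5.63405585e+01,  1.22606792e+00, -1.93450052e+01,
        1.09587883e-02,  1.05136272e-02, -8.84369996e-06]), 'eef_pos': array([6.49362659e+02, 3.33126782e-02, 2.30402399e+02]), 'tool_rot': array([-3.13968345e+00,  2.39609978e-05,  1.57078478e+00]), 'force': array([-0.61373365, -0.10605977,  0.71473545]), 'torque': array([ 0.00767998,  0.01661048, -0.02527072]), 'gripper_force': 0.0, 'width': 85.22834005359911}
scene {'mtx': array([[414.98155261,   0.        , 278.63132934],
       [  0.        , 414.98155261, 212.28491829],
       [  0.        ,   0.        ,   1.        ]]), 'D': array([-0.09298694,  0.        ,  0.        ,  0.        ,  0.        ]), 'rvec': array([ 2.061202  ,  1.06336409, -0.49792491]), 'tvec': array([-286.59182758, -227.93099561, 1854.68190202])}
side {'mtx': array([[527.8213838 ,   0.        , 280.60197419],
       [  0.        , 527.8213838 , 201.34355359],
       [  0.        ,   0.        ,   1.        ]]), 'D': array([0.04167983, 0.        , 0.        , 0.        , 0.        ]), 'rvec': array([ 0.6061943 , -2.67005732,  1.11976647]), 'tvec': array([ 513.12417378,  200.79989358, 1588.66400616])}
wrist {'mtx': array([[339.65742842,   0.        , 277.69734748],
       [  0.        , 339.65742842, 209.98398184],
       [  0.        ,   0.        ,   1.        ]]), 'D': array([0.01073763, 0.        , 0.        , 0.        , 0.        ]), 'rvec': array([-2.85216904e+00,  1.03909502e-03,  1.36078806e-03]), 'tvec': array([-649.17222661,  -36.54075923,  378.21124112])}
```

```bash
python3 - <<'E'
import cv2,numpy as np
a=cv2.imread("pics/scene0.png");b=cv2.imread("pics/side0.png")
cv2.imwrite("pics/s0b.png",cv2.resize(a,(800,600),interpolation=cv2.INTER_CUBIC))
cv2.imwrite("pics/d0b.png",cv2.resize(b,(800,600),interpolation=cv2.INTER_CUBIC))
E
```

```text
(no output)
```

View pics/s0b.png

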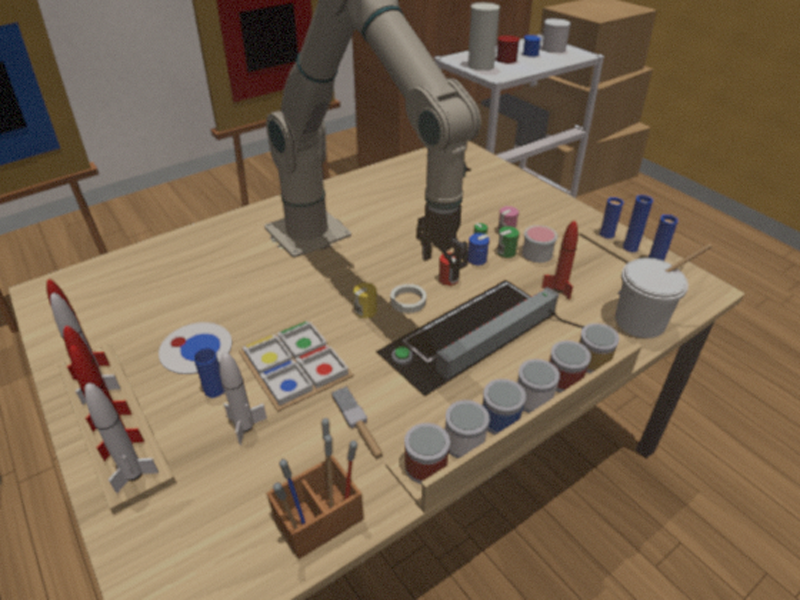

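View pics/d0b.png

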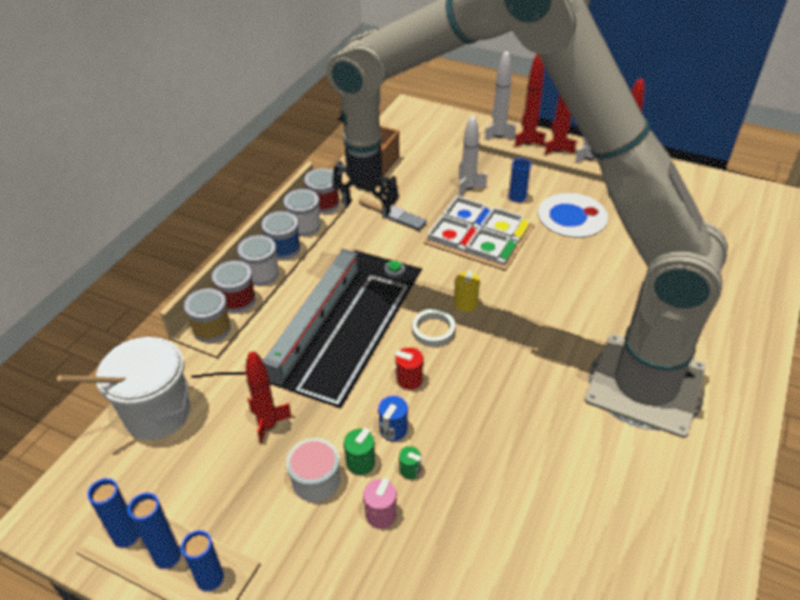

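Scene and side views show all four jars out: in the side view (800 px wide) red lid at (410,355), blue (393,405), big green (360,437), yellow (467,275). Small green and pink are look-alikes. Rack dots are blue (465,214), yellow (502,226), red (449,234), green (488,246). Button is at (395,266).

```bash
cat > h.py <<'E'
import numpy as np,cv2
from cell import sensors,get_image,camera_params
def ray(p,uv,z):
    R=cv2.Rodrigues(np.array(p["rvec"]))[0];t=np.array(p["tvec"])
    n=cv2.undistortPoints(np.array(uv,float).reshape(-1,1,2),p["mtx"],p["D"])[:,0]
    d=np.c_[n,np.ones(len(n))]@R;c=-R.T@t
    return c+d*((z-c[2])/d[:,2])[:,None]
def proj(p,P): return cv2.projectPoints(np.array(P,float).reshape(-1,3),p["rvec"],p["tvec"],p["mtx"],p["D"])[0][:,0]
E
python3 - <<'E'
from h import *
p=camera_params("side")
L=dict(red=(410,355,76),blue=(393,405,76),green=(360,437,76),sg=(410,455,50),pink=(380,490,76),yel=(467,279,76),
 tub=(314,460,72),fA=(372,277,4),fB=(407,285,4),fC=(338,402,4),fD=(298,388,4),btn=(395,266,26),dB=(465,214,12),dY=(502,226,12),dR=(449,234,12),dG=(488,246,12),rr=(258,360,222),tape=(434,325,24),brush=(405,216,5),rw=(472,122,222),tube=(520,160,110))
for k,v in L.items(): print(k,ray(p,[(v[0]*.7,v[1]*.7)],v[2])[0].round())
E
```

```text
red [451. 200.  76.]
blue [427. 329.  76.]
green [450. 421.  76.]
sg [356. 401.  50.]
pink [366. 503.  76.]
yel [431. -59.  76.]
tub [504. 498.  72.]
fA [667. -40.   4.]
fB [578. -51.   4.]
fC [558. 323.   4.]
fD [652. 327.   4.]
btn [623. -77.  26.]
dB [ 552. -349.   12.]
dY [ 447. -344.   12.]
dR [ 558. -257.   12.]
dG [ 452. -256.   12.]
rr [639. 440. 222.]
tape [460.  58.  24.]
brush [ 695. -283.    5.]
rw [ 587. -452.  222.]
tube [ 465. -503.  110.]
```

```bash
python3 -m inch '[[[3,0,-3,0],[6,0,-6,0],[9,0,-9,0],[12,0,-12,0],[15,0,-15,0],[18,0,-16,0],[18,0,-16,0]]]'
```

```text
clock: 0.73
eef_pos: [649.8, 190.4, 394.8]
tool_rot: [3.137, -0.009, 1.582]
force: [-0.4, 0.6, -0.3]
width: 85.3
gripper_force: 0.0
```

```bash
python3 -m inch '[[[3,-4,-1,0],[6,-8,-2,0],[8,-12,-3,0],[8,-14,-3,0],[8,-14,-3,0],[8,-14,-3,0]]]'; python3 - <<'E'
from h import *
import pickle
p=camera_params("wrist");im=get_image("wrist");cv2.imwrite("pics/w1.png",im);pickle.dump(p,open("w1.pkl","wb"))
cv2.imwrite("pics/w1b.png",cv2.resize(im,(800,600),interpolation=cv2.INTER_CUBIC))
R=cv2.Rodrigues(p["rvec"])[0];print(-R.T@p["tvec"],R)
E
```

```text
clock: 1.23
eef_pos: [507.9, 261.3, 421.9]
tool_rot: [3.141, -0.001, 1.575]
force: [0.7, 0.4, -0.2]
width: 85.7
gripper_force: 0.0
[507.46879891 333.55994702 563.858344  ] [[ 9.99993526e-01  3.46937711e-03  9.54698788e-04]
 [ 3.05409630e-03 -9.58625779e-01  2.84652926e-01]
 [ 1.90276721e-03 -2.84648167e-01 -9.58630169e-01]]
```

View pics/w1b.png

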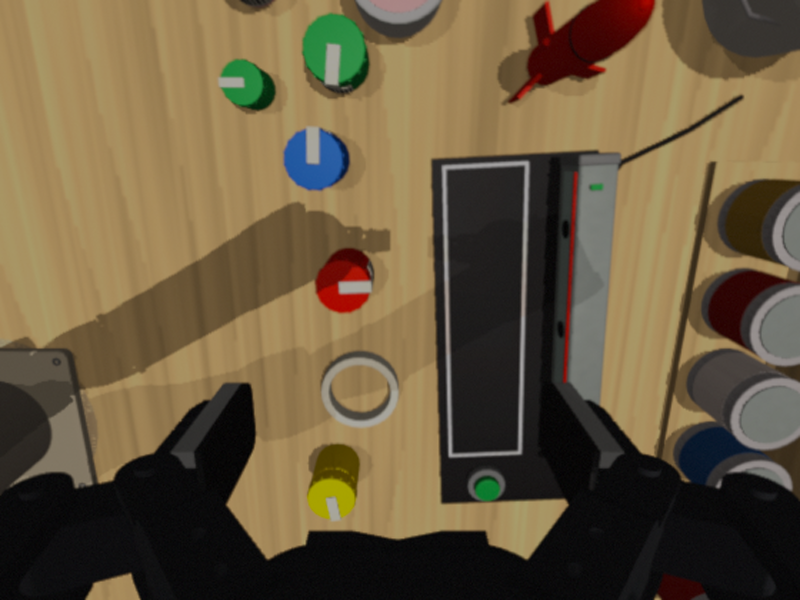

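Wrist view (800 px): lids red (343,285) with strip to +x, blue (315,159) with strip +y, green (334,50) with strip -y, yellow (331,492) with strip about -y. Outline corners are (443,167), (529,161), (522,454) and (450,457), and the button is at (487,488). I'll measure these with circle and outline fits.

```bash
cat >> h.py <<'E'
HUE=dict(red=[(0,6),(174,180)],blue=[(100,125)],green=[(50,80)],yellow=[(24,34)])
def lid(im,p,c,xy0,z=76,r=60):
    """lid centre + label yaw near expected world xy0: fit projected lid disc to bright colour+white mask"""
    hsv=cv2.cvtColor(im,cv2.COLOR_BGR2HSV);H,S,V=cv2.split(hsv)
    col=np.zeros(H.shape,bool)
    for a,b in HUE[c]: col|=(H>=a)&(H<=b)&(S>120)
    v,u=np.mgrid[:im.shape[0],:im.shape[1]]
    P=ray(p,np.c_[u.ravel(),v.ravel()],z)[:,:2].reshape(*H.shape,2)
    near=np.hypot(*(P-np.array(xy0)).transpose(2,0,1))<r
    vt=np.percentile(V[col&near],75)*0.8
    top=near&((col&(V>vt)))
    wh=near&(S<70)&(V>110)
    Q=P[top|wh];W=P[wh]
    g=[(np.sum(np.hypot(*(Q-(xy0+np.array([dx,dy]))).T)<28.5),dx,dy) for dx in range(-44,45,2) for dy in range(-44,45,2)]
    m=max(g)[0];best=np.array([(a,b) for n,a,b in g if n>=m*.99]).mean(0)+xy0
    Wn=W[np.hypot(*(W-best).T)<27]-best
    d=Wn.mean(0) if len(Wn) else np.zeros(2)
    return best,np.degrees(np.arctan2(d[1],d[0])),len(Wn),int(m)
E
python3 - <<'E'
from h import *
import pickle
p=pickle.load(open("w1.pkl","rb"));im=cv2.imread("pics/w1.png")
F=ray(p,np.array([(443,167),(529,161),(522,454),(450,457)])*.7,4);print(F.round(1)[:,:2],F.mean(0).round(1))
print("btn",ray(p,[(487*.7,488*.7)],26).round(1))
for c,uv in dict(red=(343,285),blue=(315,159),green=(334,50),yellow=(331,492)).items():
    x=ray(p,[(uv[0]*.7,uv[1]*.7)],76)[0,:2];print(c,x.round(1),lid(im,p,c,x))
E
```

```text
[[559.5 321.8]
 [654.6 328.4]
 [675.5 -45.3]
 [580.2 -50.3]] [617.5 138.6   4. ]
btn [[627.2 -81.5  26. ]]
red [452.6 204.8] (array([453.57416746, 200.75446135]), np.float64(13.015608640635639), 169, 728)
blue [429.2 330.3] (array([426.15222958, 330.25779801]), np.float64(85.53487994536144), 230, 1356)
green [450.7 425.1] (array([450.05964441, 426.41308461]), np.float64(-97.8835381972346), 257, 1589)
yellow [431.3 -49.1] (array([430.34348055, -59.07042903]), np.float64(-80.39954124794914), 100, 720)
```

```bash
python3 -m inch '[[[16.6,-6,15,0],[16.6,-6,15,0],[16.6,-6,15,0],[16.6,-6,15,0],[16.6,-6,15,0],[16.6,-6,15,0],[16.6,-6,15,0],[16.6,-6,15,0]]]' 7.5
python3 -m inch '[[[0,0,6,0],[0,0,10,0],[0,0,14,0],[0,0,17,0],[0,0,20,0],[0,0,22,0],[0,0,24.3,0],[0,0,24.3,0]]]'
python3 -m inch '[[[0,0,0,0],[0,0,0,0],[0,0,0,0],[0,0,0,0],[0,0,0,0],[0,0,0,0],[0,0,0,0]]]' 4
python3 -m inch '[[[0,0,-2,0],[0,0,-5,0],[0,0,-8,0],[0,0,-12,0],[0,0,-12,0],[0,0,-12,0]]]'
```

```text
clock: 1.95
eef_pos: [450.5, 425.5, 269.1]
tool_rot: [-3.14, 0.003, 1.571]
force: [0.2, -0.0, -0.2]
width: 75.0
gripper_force: 0.0
clock: 2.62
eef_pos: [450.8, 421.9, 24.7]
tool_rot: [-3.139, 0.006, 1.567]
force: [-0.6, -0.5, 0.6]
width: 74.9
gripper_force: 0.0
clock: 3.2
eef_pos: [450.8, 426.6, 29.6]
tool_rot: [3.14, -0.001, 1.571]
force: [0.0, -0.3, 6.2]
width: 57.3
gripper_force: 64.4
clock: 3.7
eef_pos: [451.2, 427.4, 150.9]
tool_rot: [3.138, -0.004, 1.571]
force: [0.9, -0.0, -1.5]
width: 57.0
gripper_force: 64.5
```

```bash
python3 -m inch '[[[-17.2,16.1,0,-50],[-17.2,16.1,0,-50],[-17.2,16.1,0,-50],[-17.2,16.1,0,-50],[-17.2,16.1,0,-50],[-17.2,16.1,0,-50],[-17.2,16.1,0,-50],[-17.2,16.1,0,-50]]]'
python3 -m inch '[[[0,0,0,-50],[0,0,0,-50],[0,0,0,-50],[0,0,0,-50],[0,0,0,-50],[0,0,0,-50],[0,0,0,-50],[0,0,0,-50]]]'
python3 -m inch '[[[0,0,3,0],[0,0,6,0],[0,0,8,0],[0,0,9.5,0],[0,0,10.5,0],[0,0,11.5,0],[0,0,11.5,0],[0,0,11.5,0]]]'
```

```text
clock: 4.37
eef_pos: [611.6, 250.0, 145.8]
tool_rot: [-3.138, -0.001, 2.441]
force: [0.4, 1.0, -1.9]
width: 57.0
gripper_force: 64.5
clock: 5.03
eef_pos: [609.0, 255.3, 146.8]
tool_rot: [3.141, -0.003, -2.964]
force: [0.6, -1.1, -3.1]
width: 57.0
gripper_force: 64.4
clock: 5.7
eef_pos: [611.4, 254.9, 33.9]
tool_rot: [3.141, 0.001, -2.968]
force: [-0.0, 0.1, -1.3]
width: 56.9
gripper_force: 64.4
```

```bash
python3 -m inch '[[[0,0,0,0],[0,0,0,0],[0,0,0,0],[0,0,0,0]]]' 7.5
python3 -m inch '[[[0,0,-2,0],[0,0,-5,0],[0,0,-8,0],[0,0,-11.5,0],[0,0,-11.5,0],[0,0,-11.5,0]]]'
python3 -m inch '[[[16.8,10.7,0,13],[16.8,10.7,0,13],[16.8,10.7,0,13],[16.8,10.7,0,13],[16.8,10.7,0,13],[16.8,10.7,0,13],[16.8,10.7,0,13],[16.8,10.7,0,13]]]'
python3 - <<'E'
from h import *
for n in("side","wrist"):
    p=camera_params(n);im=get_image(n);cv2.imwrite(f"pics/a_{n}.png",im)
    for c,x in dict(red=(453,202),blue=(428,330),green=(611,254),yellow=(431,-56)).items():
        try: print(n,c,lid(im,p,c,x,80 if c=="green" else 76))
        except Exception as e: print(n,c,e)
E
```

```text
clock: 6.03
eef_pos: [611.4, 254.2, 33.8]
tool_rot: [3.141, 0.001, -2.967]
force: [0.1, -0.1, 0.7]
width: 74.8
gripper_force: 0.0
clock: 6.53
eef_pos: [612.5, 254.9, 151.1]
tool_rot: [3.14, 0.005, -2.968]
force: [-0.0, 0.4, -1.3]
width: 75.1
gripper_force: 0.0
clock: 7.2
eef_pos: [427.4, 329.5, 147.6]
tool_rot: [-3.14, -0.0, 3.089]
force: [-0.5, 0.7, -0.6]
width: 75.0
gripper_force: 0.0
side red (array([444.69230769, 204.76923077]), np.float64(-6.199766229732841), 10, 118)
side blue (array([431., 331.]), np.float64(71.2230323207576), 65, 162)
side green (array([609., 256.]), np.float64(-0.8082870548693143), 42, 197)
side yellow (array([431., -57.]), np.float64(-79.26481124946913), 23, 157)
wrist red (array([450., 204.]), np.float64(-4.456744657260351), 674, 4715)
wrist blue (array([429.71428571, 331.14285714]), np.float64(94.88787282158684), 754, 2605)
wrist green (array([571.69158879, 260.89719626]), np.float64(0.0), 0, 13)
wrist yellow index 0 is out of bounds for axis 0 with size 0
```

```bash
python3 -m inch '[[[-0.2,0.1,4,0],[-0.2,0.1,7,0],[-0.2,0.1,9,0],[-0.2,0.1,11,0],[-0.2,0.1,12,0],[-0.2,0.1,12,0],[-0.2,0.1,12,0]]]'
python3 -m inch '[[[0,0,0,0],[0,0,0,0],[0,0,0,0],[0,0,0,0],[0,0,0,0],[0,0,0,0],[0,0,0,0]]]' 4
python3 -m inch '[[[0,0,-2,0],[0,0,-5,0],[0,0,-8,0],[0,0,-12,0],[0,0,-12,0],[0,0,-12,0]]]'
python3 -m inch '[[[-19.1,-14.5,0,45],[-19.1,-14.5,0,45],[-19.1,-14.5,0,45],[-19.1,-14.5,0,45],[-19.1,-14.5,0,45],[-19.1,-14.5,0,45],[-19.1,-14.5,0,45],[-19.1,-14.5,0,45]]]'
python3 -m inch '[[[0,0,0,42],[0,0,0,42],[0,0,0,42],[0,0,0,42],[0,0,0,42],[0,0,0,42],[0,0,0,42]]]'
python3 -m inch '[[[0,0,3,0],[0,0,6,0],[0,0,8,0],[0,0,9.5,0],[0,0,10.5,0],[0,0,11.5,0],[0,0,11.5,0],[0,0,11.5,0]]]'
```

```text
clock: 7.88
eef_pos: [429.6, 330.7, 28.1]
tool_rot: [-3.141, -0.0, 3.088]
force: [-0.8, -0.3, 1.3]
width: 74.7
gripper_force: 0.0
clock: 8.47
eef_pos: [430.1, 331.7, 29.8]
tool_rot: [3.14, 0.002, 3.089]
force: [0.2, -0.1, 8.0]
width: 57.0
gripper_force: 64.2
clock: 8.97
eef_pos: [430.4, 332.1, 150.7]
tool_rot: [3.138, 0.004, 3.089]
force: [0.7, -0.6, -2.1]
width: 57.0
gripper_force: 64.5
clock: 9.63
eef_pos: [612.7, 172.8, 146.1]
tool_rot: [-3.138, 0.001, 2.298]
force: [-0.7, 0.9, -1.7]
width: 57.1
gripper_force: 64.4
clock: 10.22
eef_pos: [610.1, 177.7, 147.0]
tool_rot: [-3.139, 0.001, 1.572]
force: [-0.1, 0.3, -2.0]
width: 57.0
gripper_force: 64.4
clock: 10.88
eef_pos: [612.2, 177.0, 33.5]
tool_rot: [3.141, -0.001, 1.573]
force: [-0.6, 0.6, -1.4]
width: 57.0
gripper_force: 64.7
```

```bash
python3 -m inch '[[[0,0,0,0],[0,0,0,0],[0,0,0,0],[0,0,0,0]]]' 7.5
python3 -m inch '[[[0,0,-2,0],[0,0,-5,0],[0,0,-8,0],[0,0,-11.5,0],[0,0,-11.5,0],[0,0,-11.5,0]]]'
python3 -m inch '[[[2.6,-16.1,0,0],[2.6,-16.1,0,0],[2.6,-16.1,0,0],[2.6,-16.1,0,0],[2.6,-16.1,0,0],[2.6,-16.1,0,0],[2.6,-16.1,0,0]]]'
python3 - <<'E'
from h import *
for n in("side","wrist"):
    p=camera_params(n);im=get_image(n);cv2.imwrite(f"pics/b_{n}.png",im)
    for c,x in dict(red=(451,202),blue=(612,177),green=(609,254),yellow=(431,-56)).items():
        try: print(n,c,lid(im,p,c,x,80 if c in("green","blue") else 76))
        except Exception as e: print(n,c,e)
E
```

```text
clock: 11.22
eef_pos: [612.4, 176.5, 33.6]
tool_rot: [3.141, -0.0, 1.571]
force: [-0.2, -0.5, -0.0]
width: 74.9
gripper_force: 0.0
clock: 11.72
eef_pos: [613.9, 176.8, 151.0]
tool_rot: [3.136, -0.002, 1.571]
force: [-0.2, 0.3, -1.0]
width: 74.8
gripper_force: 0.0
clock: 12.3
eef_pos: [451.6, 202.3, 147.9]
tool_rot: [3.141, 0.0, 1.571]
force: [1.3, -0.9, -0.1]
width: 74.5
gripper_force: 0.0
side red (array([449.85714286, 218.85714286]), np.float64(-52.46768806823325), 13, 149)
side blue (array([614.66666667, 183.66666667]), np.float64(-5.965399015939842), 33, 175)
side green (array([609., 256.]), np.float64(0.0030211401972842678), 43, 200)
side yellow (array([431., -57.]), np.float64(-80.59844297621254), 24, 160)
wrist red (array([451., 204.]), np.float64(-0.7943735141420116), 54, 2319)
wrist blue (array([612., 182.]), np.float64(-3.16531707637356), 800, 5100)
wrist green (array([606., 254.]), np.float64(-0.6701099710790425), 652, 5696)
wrist yellow index 0 is out of bounds for axis 0 with size 0
```

```bash
python3 -m inch '[[[0,0,4,0],[0,0,7,0],[0,0,9,0],[0,0,11,0],[0,0,12,0],[0,0,12,0],[0,0,12,0]]]'
python3 -m inch '[[[0,0,0,0],[0,0,0,0],[0,0,0,0],[0,0,0,0],[0,0,0,0],[0,0,0,0],[0,0,0,0]]]' 4
python3 -m inch '[[[0,0,-2,0],[0,0,-5,0],[0,0,-8,0],[0,0,-12,0],[0,0,-12,0],[0,0,-12,0]]]'
python3 -m inch '[[[-10.2,16.6,0,-3],[-10.2,16.6,0,-3],[-10.2,16.6,0,-3],[-10.2,16.6,0,-3],[-10.2,16.6,0,-3],[-10.2,16.6,0,-3],[-10.2,16.6,0,-3]]]'
python3 -m inch '[[[0,0,3,0],[0,0,6,0],[0,0,8,0],[0,0,9.5,0],[0,0,10.5,0],[0,0,11.5,0],[0,0,11.5,0],[0,0,11.5,0]]]'
python3 -m inch '[[[0,0,0,0],[0,0,0,0],[0,0,0,0],[0,0,0,0]]]' 7.5
python3 -m inch '[[[0,0,-2,0],[0,0,-5,0],[0,0,-8,0],[0,0,-11.5,0],[0,0,-11.5,0],[0,0,-11.5,0]]]'
```

```text
clock: 12.98
eef_pos: [451.7, 202.0, 28.0]
tool_rot: [-3.141, 0.0, 1.57]
force: [1.1, 0.1, 0.2]
width: 74.9
gripper_force: 0.0
clock: 13.57
eef_pos: [452.1, 202.7, 29.6]
tool_rot: [3.139, -0.001, 1.571]
force: [0.1, -0.4, 6.4]
width: 56.9
gripper_force: 64.3
clock: 14.07
eef_pos: [452.8, 203.1, 150.7]
tool_rot: [3.136, -0.003, 1.571]
force: [0.1, -0.5, -2.4]
width: 56.9
gripper_force: 64.7
clock: 14.65
eef_pos: [617.0, 98.1, 146.0]
tool_rot: [-3.139, 0.001, 1.62]
force: [-1.1, 0.1, -2.3]
width: 57.0
gripper_force: 65.0
clock: 15.32
eef_pos: [616.7, 101.3, 33.4]
tool_rot: [-3.142, -0.001, 1.624]
force: [-0.0, 0.1, -0.8]
width: 56.8
gripper_force: 65.4
clock: 15.65
eef_pos: [617.4, 100.4, 33.6]
tool_rot: [3.141, -0.0, 1.623]
force: [-1.0, -0.5, 0.4]
width: 74.8
gripper_force: 0.0
clock: 16.15
eef_pos: [619.0, 100.6, 150.9]
tool_rot: [3.136, -0.001, 1.623]
force: [-0.4, 0.8, -0.8]
width: 75.2
gripper_force: 0.0
```

```bash
python3 -m inch '[[[-14.8,-19.4,0,42],[-14.8,-19.4,0,42],[-14.8,-19.4,0,42],[-14.8,-19.4,0,42],[-14.8,-19.4,0,42],[-14.8,-19.4,0,42],[-14.8,-19.4,0,42],[-14.8,-19.4,0,42]]]'
python3 -m inch '[[[0,0,0,41],[0,0,0,41],[0,0,0,41],[0,0,0,41],[0,0,0,41],[0,0,0,41],[0,0,0,41]]]'
python3 - <<'E'
from h import *
for n in("side","wrist"):
    p=camera_params(n);im=get_image(n);cv2.imwrite(f"pics/c_{n}.png",im)
    for c,x in dict(red=(616,100),blue=(612,180),green=(609,254),yellow=(431,-56)).items():
        try: print(n,c,lid(im,p,c,x,76 if c=="yellow" else 80))
        except Exception as e: print(n,c,e)
E
```

```text
clock: 16.82
eef_pos: [429.0, -58.9, 147.7]
tool_rot: [-3.14, 0.002, 0.887]
force: [2.2, 1.1, 0.2]
width: 74.7
gripper_force: 0.0
clock: 17.4
eef_pos: [432.2, -56.5, 147.7]
tool_rot: [3.141, 0.0, 0.175]
force: [-0.2, -0.4, -0.1]
width: 74.9
gripper_force: 0.0
side red (array([618., 104.]), np.float64(-2.5998366686613217), 26, 161)
side blue (array([614., 184.]), np.float64(-7.091591177055469), 32, 180)
side green (array([609., 256.]), np.float64(-0.6527913573577652), 42, 198)
side yellow (array([435.8, -56.4]), np.float64(-98.27939133442273), 16, 92)
wrist red index 0 is out of bounds for axis 0 with size 0
wrist blue index 0 is out of bounds for axis 0 with size 0
wrist green index 0 is out of bounds for axis 0 with size 0
wrist yellow (array([435. , -59.5]), np.float64(-87.71276777996022), 282, 2759)
```

```bash
python3 -m inch '[[[0.2,0.1,4,0],[0.2,0.1,7,0],[0.2,0.1,9,0],[0.2,0.1,11,0],[0.2,0.1,12,0],[0.2,0.1,12,0],[0.2,0.1,12,0]]]'
python3 -m inch '[[[0,0,0,0],[0,0,0,0],[0,0,0,0],[0,0,0,0],[0,0,0,0],[0,0,0,0],[0,0,0,0]]]' 4
python3 -m inch '[[[0,0,-2,0],[0,0,-5,0],[0,0,-8,0],[0,0,-12,0],[0,0,-12,0],[0,0,-12,0]]]'
python3 -m inch '[[[19.9,-4.8,0,-43],[19.9,-4.8,0,-43],[19.9,-4.8,0,-43],[19.9,-4.8,0,-43],[19.9,-4.8,0,-43],[19.9,-4.8,0,-43],[19.9,-4.8,0,-43],[19.9,-4.8,0,-43]]]'
python3 -m inch '[[[0,0,0,-43],[0,0,0,-43],[0,0,0,-43],[0,0,0,-43],[0,0,0,-43],[0,0,0,-43],[0,0,0,-43]]]'
python3 -m inch '[[[0,0,3,0],[0,0,6,0],[0,0,8,0],[0,0,9.5,0],[0,0,10.5,0],[0,0,11.5,0],[0,0,11.5,0],[0,0,11.5,0]]]'
python3 -m inch '[[[0,0,0,0],[0,0,0,0],[0,0,0,0],[0,0,0,0]]]' 7.5
python3 -m inch '[[[0,0,-2,0],[0,0,-5,0],[0,0,-8,0],[0,0,-11.5,0],[0,0,-15,0],[0,0,-19,0],[0,0,-22,0],[0,0,-22,0]]]'
```

```text
clock: 18.08
eef_pos: [433.0, -57.8, 27.0]
tool_rot: [-3.141, 0.002, 0.177]
force: [0.1, 0.1, 0.9]
width: 74.9
gripper_force: 0.0
clock: 18.67
eef_pos: [433.8, -58.2, 28.6]
tool_rot: [-3.141, -0.001, 0.175]
force: [0.8, 1.1, 2.9]
width: 56.9
gripper_force: 63.8
clock: 19.17
eef_pos: [434.5, -58.0, 149.8]
tool_rot: [3.141, -0.004, 0.176]
force: [-0.8, -0.3, -1.9]
width: 56.8
gripper_force: 64.6
clock: 19.83
eef_pos: [619.3, 23.2, 146.1]
tool_rot: [-3.138, 0.002, 0.922]
force: [0.5, -0.9, -2.0]
width: 56.9
gripper_force: 64.7
clock: 20.42
eef_pos: [619.1, 22.5, 147.6]
tool_rot: [-3.139, -0.001, 1.674]
force: [0.4, -0.2, -1.1]
width: 56.7
gripper_force: 64.6
clock: 21.08
eef_pos: [621.0, 23.3, 33.3]
tool_rot: [3.141, 0.0, 1.673]
force: [0.0, 0.3, -1.7]
width: 57.0
gripper_force: 64.6
clock: 21.42
eef_pos: [621.3, 23.5, 33.8]
tool_rot: [3.141, 0.0, 1.675]
force: [0.3, -0.1, 0.2]
width: 75.2
gripper_force: 0.0
clock: 22.08
eef_pos: [625.1, 23.3, 260.9]
tool_rot: [3.128, 0.001, 1.675]
force: [1.0, -0.6, 1.0]
width: 75.3
gripper_force: 0.0
```

```bash
python3 -m inch '[[[8,0,-6,0],[8,0,-6,0],[8,0,-6,0],[8,0,-6,0],[8,0,-6,0]]]'
python3 - <<'E'
from h import *
p=camera_params("wrist");im=get_image("wrist");cv2.imwrite("pics/e_w.png",im)
import pickle;pickle.dump(p,open("e.pkl","wb"))
cv2.imwrite("pics/e_wb.png",cv2.resize(im,(800,600),interpolation=cv2.INTER_CUBIC))
for c,x in dict(red=(616,100),blue=(612,180),green=(609,254),yellow=(621,23)).items():
    b,a,n,m=lid(im,p,c,x,80);f=np.radians(3.2);d=b-[617.5,138.6]
    print(c,b,a-3.2,n,m,"field",d@[np.cos(f),np.sin(f)],d@[-np.sin(f),np.cos(f)])
E
```

```text
clock: 22.5
eef_pos: [612.6, 103.9, 313.6]
tool_rot: [3.141, 0.0, 1.678]
force: [-0.7, -0.9, 0.2]
width: 74.7
gripper_force: 0.0
red [618. 102.] -3.3961363343907895 273 1268 field -1.5438467006588044 -36.570842721557085
blue [613. 181.] -3.390742396678629 362 2265 field -2.1261516271087686 42.58508517378524
green [608. 253.] 1.4791560475259127 443 2665 field -3.0992070885108802 114.7519277198537
yellow [621.  19.] -1.306736985767353 200 1573 field -3.181709322545457 -119.60889066364099
```

View pics/e_wb.png

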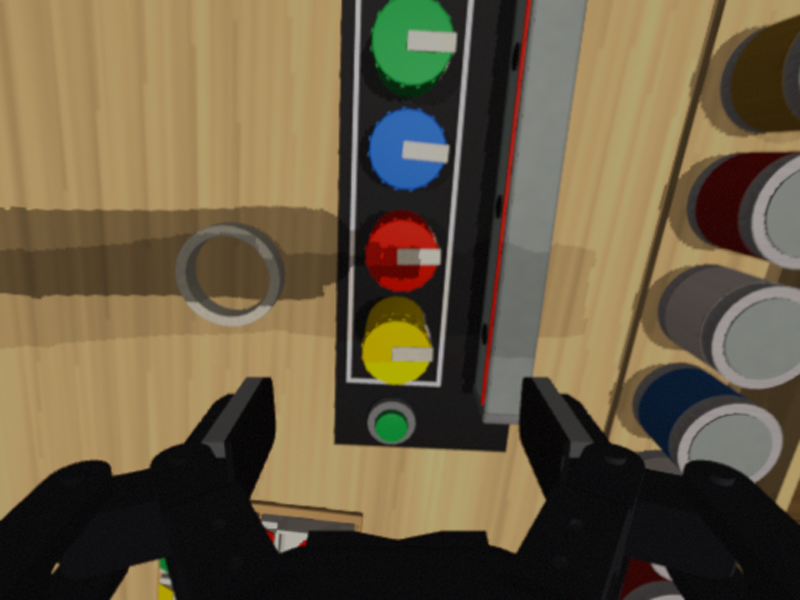

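The wrist view shows all four jars inside the outline with strips towards the bar. Red, blue, green and yellow lids are at (403,252), (408,149), (412,42) and (397,352), and the button is at (391,426).

```bash
python3 - <<'E'
from h import *
import pickle
p=pickle.load(open("e.pkl","rb"))
b=ray(p,[(391*.7,426*.7)],26)[0];w=np.radians(96.1);d=b[:2]-[612.6,103]
print(b,d@[np.cos(w),np.sin(w)],d@[np.sin(w),-np.cos(w)])
E
```

```text
[627.15607293 -82.71581306  26.        ] -186.2110673194148 -5.2612627717595775
```

```bash
python3 -m inch '[[[-18.8,-0.4,12,0],[-18.8,-0.4,12,0],[-18.8,-0.4,12,0],[-18.8,-0.4,12,0],[-18.8,-0.4,12,0],[-18.8,-0.4,12,0],[-18.8,-0.4,12,0],[-18.8,-0.4,12,0]]]' 0
python3 -m inch '[[[0,0,4,0],[0,0,8,0],[0,0,11,0],[0,0,13,0],[0,0,15,0],[0,0,15,0],[0,0,15,0]]]'
python3 -m inch '[[[0,0,0.5,0],[0,0,1,0],[0,0,1.2,0],[0,0,1.4,0],[0,0,1.5,0],[0,0,1.6,0],[0,0,1.6,0],[0,0,1.6,0]]]'
```

```text
clock: 23.22
eef_pos: [627.0, -86.5, 191.9]
tool_rot: [-3.139, -0.0, 1.671]
force: [0.0, 0.9, -0.0]
width: 0.1
gripper_force: 0.0
clock: 23.8
eef_pos: [628.1, -82.6, 43.2]
tool_rot: [-3.141, -0.001, 1.677]
force: [-0.3, 0.1, -0.1]
width: -0.1
gripper_force: 0.0
clock: 24.47
eef_pos: [628.3, -84.3, 27.4]
tool_rot: [3.141, -0.0, 1.675]
force: [1.6, 0.1, -0.3]
width: 0.3
gripper_force: 0.0
```

```bash
python3 -m inch '[[[0,0,0.2,0],[0,0,0.3,0],[0,0,0.4,0],[0,0,0.5,0],[0,0,0.6,0],[0,0,0.7,0],[0,0,0.7,0],[0,0,0.7,0]]]'
python3 -m inch '[[[0,0,0.1,0],[0,0,0.2,0],[0,0,0.3,0],[0,0,0.3,0],[0,0,0.3,0]]]'
```

```text
clock: 25.13
eef_pos: [628.7, -84.4, 20.6]
tool_rot: [3.141, 0.0, 1.675]
force: [-0.3, -0.4, 3.5]
width: -0.1
gripper_force: 2.3
clock: 25.55
eef_pos: [628.8, -84.4, 19.8]
tool_rot: [3.14, -0.0, 1.675]
force: [-3.8, 1.1, 20.1]
width: 0.2
gripper_force: 10.5
```

```bash
python3 -m inch '[[[0,0,0,0],[0,0,0,0]]]'; python3 - <<'E'
from h import *
p=camera_params("side");im=get_image("side");cv2.imwrite("pics/f_s.png",im)
for c,x in dict(red=(616,100),blue=(612,180),green=(609,254),yellow=(621,20)).items():
    print(c,lid(im,p,c,x,80))
E
python3 -m inch '[[[0,0,-2,0],[0,0,-6,0],[0,0,-10,0],[0,0,-14,0],[0,0,-18,0],[0,0,-22,0],[0,0,-22,0]]]'
python3 -m inch '[[[-8,-8,-6,0],[-16,-12,-6,0],[-16,-12,-6,0],[-16,-12,-6,0],[-16,-12,-6,0],[-16,-12,-6,0],[-16,-12,-6,0],[-16,-12,-6,0]]]' 7.5
python3 - <<'E'
from h import *
p=camera_params("wrist");im=get_image("wrist");cv2.imwrite("pics/g_w.png",im)
import pickle;pickle.dump(p,open("g.pkl","wb"))
cv2.imwrite("pics/g_wb.png",cv2.resize(im,(800,600),interpolation=cv2.INTER_CUBIC))
E
```

```text
clock: 25.72
eef_pos: [628.8, -84.4, 19.8]
tool_rot: [3.14, -0.0, 1.675]
force: [-4.2, 0.6, 20.9]
width: -0.2
gripper_force: 10.5
red (array([618., 104.]), np.float64(-2.83773870299202), 25, 159)
blue (array([614., 184.]), np.float64(-7.091591177055469), 32, 179)
green (array([609., 256.]), np.float64(0.0030211401972842678), 43, 200)
yellow (array([622.,  22.]), np.float64(-6.570627963723066), 22, 149)
clock: 26.35
eef_pos: [632.5, -85.2, 245.4]
tool_rot: [3.128, 0.003, 1.675]
force: [1.3, -0.7, 0.9]
width: 0.1
gripper_force: 0.0
clock: 27.02
eef_pos: [525.5, -255.3, 296.5]
tool_rot: [-3.141, -0.002, 1.675]
force: [-0.4, 1.9, -0.2]
width: 74.8
gripper_force: 0.0
```

View pics/g_wb.png

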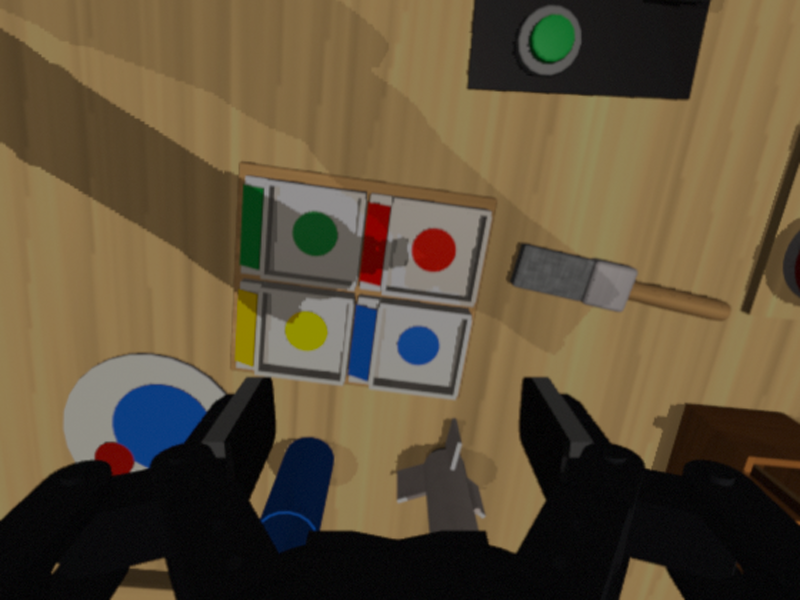

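Rack view: dots are green (315,233), red (434,250), yellow (306,330) and blue (418,345). The rocket fins and tube lie below the rack, and the button is back up at (553,38).

```bash
python3 - <<'E'
from h import *
import pickle
p=pickle.load(open("g.pkl","rb"))
P=ray(p,np.array([(315,233),(434,250),(306,330),(418,345)])*.7,12);print(P.round(1))
for a,b in((0,1),(2,3),(0,2),(1,3)):
    d=P[b]-P[a];print(np.hypot(*d[:2]),np.degrees(np.arctan2(d[1],d[0])))
print(ray(p,[(553*.7,38*.7)],26))
E
```

```text
[[ 453.1 -255.4   12. ]
 [ 559.2 -259.6   12. ]
 [ 449.8 -347.    12. ]
 [ 555.5 -351.1   12. ]]
106.1846514100562 -2.2700651008177184
105.81466056253747 -2.2464026282720173
91.60791124653232 -92.07033275683264
91.5636684555369 -92.30176332198651
[[627.51809074 -85.74807174  26.        ]]
```

```bash
python3 -m inch '[[[26.5,12.4,5,6],[26.5,12.4,5,6],[26.5,12.4,5,6],[26.5,12.4,5,6],[26.5,12.4,5,6],[26.5,12.4,5,6],[26.5,12.4,5,6],[26.5,12.4,5,6]]]'
python3 - <<'E'
from h import *
p=camera_params("wrist");im=get_image("wrist")
for c,x in dict(red=(616,100),blue=(612,180),yellow=(621,20)).items():
    print(c,lid(im,p,c,x,80))
print(sensors.read_state()["eef_pos"])
E
```

```text
clock: 27.73
eef_pos: [621.9, 34.7, 244.3]
tool_rot: [-3.139, -0.008, 1.586]
force: [-0.1, 1.1, -0.3]
width: 75.0
gripper_force: 0.0
red (array([617.33333333, 101.33333333]), np.float64(3.6687081714065446), 497, 3331)
blue (array([613.2, 178.4]), np.float64(13.267053822636562), 660, 3019)
yellow (array([627.66666667, -12.33333333]), np.float64(-90.1497116606305), 292, 990)
[621.3753332   31.37535424 244.63303802]
```

```bash
python3 -m inch '[[[0,0,0,0],[0,0,0,0],[0,0,0,0]]]'
python3 - <<'E'
from h import *
for n in ("side","wrist"):
    p=camera_params(n);im=get_image(n);cv2.imwrite(f"pics/h_{n}.png",im)
    for c,x in dict(red=(616,100),blue=(612,180),yellow=(621,20)).items():
        try: print(c,lid(im,p,c,x,80))
        except Exception as e: print(e)
cv2.imwrite("pics/h_wb.png",cv2.resize(im,(800,600)))
E
```

```text
clock: 28.03
eef_pos: [620.9, 19.0, 247.4]
tool_rot: [-3.141, 0.001, 1.569]
force: [1.0, -1.0, 0.5]
width: 74.9
gripper_force: 0.0
red (array([618., 104.]), np.float64(-2.83773870299202), 25, 159)
blue (array([614., 184.]), np.float64(-7.091591177055469), 32, 178)
yellow (array([623.5,  42. ]), np.float64(-67.09710828658655), 15, 111)
red (array([618., 102.]), np.float64(2.9416617131738243), 528, 3479)
blue (array([611.7, 168.7]), np.float64(-14.902500186730018), 8, 1535)
yellow (array([623.,  20.]), np.float64(12.780537421611628), 168, 1272)
```

View pics/h_wb.png

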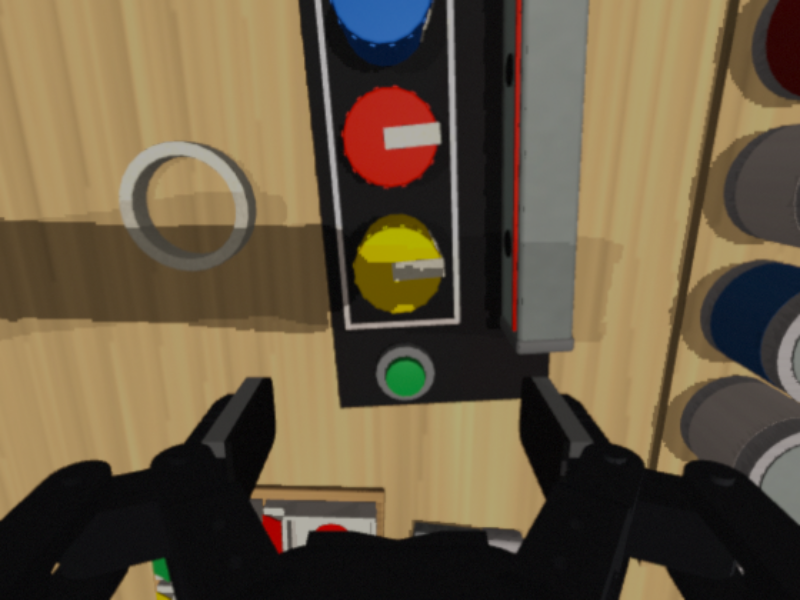

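The yellow jar at (397,264) is in place, with a shadow across it. Grasping now.

```bash
python3 -m inch '[[[0,0,4,0],[0,0,8,0],[0,0,12,0],[0,0,16,0],[0,0,19,0],[0,0,21.4,0],[0,0,21.4,0],[0,0,21.4,0]]]'
python3 -m inch '[[[0,0,0,0],[0,0,0,0],[0,0,0,0],[0,0,0,0],[0,0,0,0],[0,0,0,0],[0,0,0,0]]]' 4
python3 -m inch '[[[0,0,-2,0],[0,0,-5,0],[0,0,-8,0],[0,0,-11.5,0],[0,0,-11.5,0],[0,0,-11.5,0]]]'
python3 -m inch '[[[-24,-11,0,0],[-24,-11,0,0],[-24,-11,0,0],[-24,-11,0,0],[-24,-11,0,0],[-24,-11,0,0],[-24,-11,0,0],[-24,-11,0,0]]]'
python3 -m inch '[[[-12.7,-6.1,0,0],[-12.7,-6.1,0,0],[-12.7,-6.1,0,0],[-12.7,-6.1,0,0],[-12.7,-6.1,0,0],[-12.7,-6.1,0,0],[-12.7,-6.1,0,0],[-12.7,-6.1,0,0]]]'
```

```text
clock: 28.8
eef_pos: [620.6, 19.5, 32.8]
tool_rot: [-3.139, 0.0, 1.569]
force: [0.3, -1.0, -0.1]
width: 75.2
gripper_force: 0.0
clock: 29.38
eef_pos: [623.1, 20.3, 35.8]
tool_rot: [3.137, -0.0, 1.571]
force: [-0.5, -0.4, 7.3]
width: 56.8
gripper_force: 64.3
clock: 29.88
eef_pos: [623.1, 20.7, 151.4]
tool_rot: [3.136, -0.001, 1.571]
force: [0.2, 0.4, -1.7]
width: 56.9
gripper_force: 64.4
clock: 30.55
eef_pos: [507.3, -225.0, 147.5]
tool_rot: [-3.138, 0.002, 1.562]
force: [0.3, -1.4, -2.0]
width: 57.0
gripper_force: 64.5
clock: 31.22
eef_pos: [451.4, -343.9, 147.7]
tool_rot: [-3.141, -0.002, 1.574]
force: [-0.6, -0.1, -2.8]
width: 56.9
gripper_force: 64.5
```

```bash
python3 -m inch '[[[0,0,2,0],[0,0,4,0],[0,0,6,0],[0,0,7,0],[0,0,7,0],[0,0,7,0]]]'
python3 -m inch '[[[0,0,1.5,0],[0,0,2.5,0],[0,0,3.2,0],[0,0,3.6,0],[0,0,3.6,0],[0,0,3.6,0]]]'
```

```text
clock: 31.72
eef_pos: [450.7, -345.5, 78.2]
tool_rot: [-3.141, -0.001, 1.572]
force: [-0.5, 0.4, -1.6]
width: 57.0
gripper_force: 64.5
clock: 32.22
eef_pos: [450.4, -346.2, 43.8]
tool_rot: [3.141, -0.0, 1.571]
force: [-2.3, 2.6, 9.5]
width: 56.6
gripper_force: 65.0
```

```bash
python3 -m inch '[[[0,0,0,0],[0,0,0,0],[0,0,0,0],[0,0,0,0]]]' 7.5
python3 -m inch '[[[0,0,-2,0],[0,0,-5,0],[0,0,-8,0],[0,0,-10.6,0],[0,0,-10.6,0],[0,0,-10.6,0]]]'
python3 -m inch '[[[26,8,0,0],[26,8,0,0],[26,8,0,0],[26,8,0,0],[26,8,0,0],[26,8,0,0],[26,8,0,0],[26,8,0,0]]]'
python3 -m inch '[[[26.7,8.3,0,0],[26.7,8.3,0,0],[26.7,8.3,0,0],[26.7,8.3,0,0],[26.7,8.3,0,0],[26.7,8.3,0,0],[26.7,8.3,0,0],[26.7,8.3,0,0]]]'
python3 -m inch '[[[0,0,0,0],[0,0,0,0],[0,0,0,0]]]'
python3 - <<'E'
from h import *
for n in ("side","wrist"):
    p=camera_params(n);im=get_image(n);cv2.imwrite(f"pics/i_{n}.png",im)
    for c,x in dict(red=(616,100),blue=(612,180),green=(609,254),yellow=(450,-347)).items():
        try: print(c,lid(im,p,c,x,88 if c=="yellow" else 80))
        except Exception as e: print(e)
cv2.imwrite("pics/i_wb.png",np.hstack([cv2.imread("pics/i_side.png")[100:],im[100:]])[:, :][:, ::1])
cv2.imwrite("pics/i_wb.png",cv2.resize(cv2.imread("pics/i_wb.png"),(800,229)))
E
```

```text
clock: 32.55
eef_pos: [450.4, -346.5, 42.4]
tool_rot: [3.141, 0.0, 1.571]
force: [0.1, -1.1, 0.7]
width: 74.7
gripper_force: 0.0
clock: 33.05
eef_pos: [451.2, -347.1, 149.7]
tool_rot: [3.139, 0.002, 1.571]
force: [-0.6, 0.4, -0.9]
width: 75.2
gripper_force: 0.0
clock: 33.72
eef_pos: [531.1, -78.6, 146.5]
tool_rot: [-3.14, -0.004, 1.581]
force: [-0.1, 0.0, -0.0]
width: 74.9
gripper_force: 0.0
clock: 34.38
eef_pos: [613.3, 189.6, 146.2]
tool_rot: [-3.141, -0.005, 1.58]
force: [0.5, 1.6, 0.3]
width: 75.2
gripper_force: 0.0
clock: 34.63
eef_pos: [612.9, 177.6, 147.6]
tool_rot: [-3.14, 0.002, 1.568]
force: [-0.7, 0.1, 0.8]
width: 74.8
gripper_force: 0.0
red (array([616.66666667, 105.33333333]), np.float64(-5.244780055644198), 14, 113)
blue (array([613.33333333, 193.        ]), np.float64(-34.227499316661046), 17, 123)
green (array([609., 256.]), np.float64(-0.6527913573577652), 42, 198)
yellow (array([ 451., -344.]), np.float64(-2.5296385172660636), 17, 110)
red (array([617., 102.]), np.float64(3.1896177166069473), 623, 4119)
blue (array([626.4, 199. ]), np.float64(-67.795072029358), 1163, 2839)
green (array([608., 254.]), np.float64(2.916279813344712), 1179, 7427)
index 0 is out of bounds for axis 0 with size 0
```

View pics/i_wb.png

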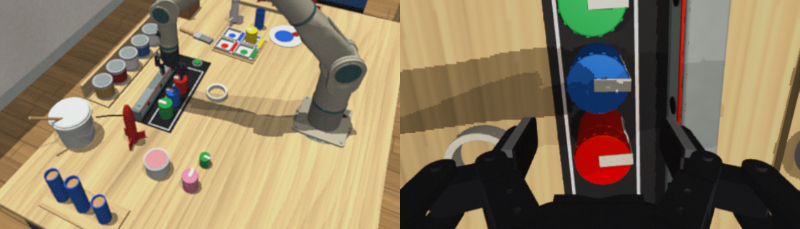

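```bash
python3 - <<'E'
from h import *
print(ray(camera_params("wrist"),[(278,214)],80))
E
python3 -m inch '[[[0,0,3,0],[0,0,6,0],[0,0,9,0],[0,0,11.5,0],[0,0,11.5,0],[0,0,11.5,0]]]'
python3 -m inch '[[[0,0,0,0],[0,0,0,0],[0,0,0,0],[0,0,0,0],[0,0,0,0],[0,0,0,0],[0,0,0,0]]]' 4
python3 -m inch '[[[0,0,-2,0],[0,0,-5,0],[0,0,-8,0],[0,0,-11.5,0],[0,0,-11.5,0],[0,0,-11.5,0]]]'
```

```text
[[613.3499649  185.17068776  80.        ]]
clock: 35.23
eef_pos: [612.5, 179.2, 32.6]
tool_rot: [-3.139, 0.001, 1.569]
force: [0.0, 0.7, 1.2]
width: 74.8
gripper_force: 0.0
clock: 35.82
eef_pos: [615.0, 180.7, 35.7]
tool_rot: [3.138, -0.001, 1.571]
force: [0.1, -0.7, 6.6]
width: 56.9
gripper_force: 64.3
clock: 36.32
eef_pos: [614.9, 181.1, 151.2]
tool_rot: [3.136, -0.002, 1.571]
force: [-0.0, -0.4, -2.2]
width: 57.2
gripper_force: 64.4
```

```bash
python3 -m inch '[[[-4,-0.4,0,0],[-8,-0.9,0,0],[-12,-1.3,0,0],[-16,-1.7,0,0],[-20,-2.2,0,0],[-24,-2.6,0,0],[-28,-3,0,0],[-31,-3.3,0,0]]]'
python3 -m inch '[[[-4,-0.4,0,0],[-8,-0.9,0,0],[-12,-1.4,0,0],[-16,-1.8,0,0],[-19,-2.1,0,0],[-21,-2.3,0,0],[-22.2,-2.45,0,0],[-22.2,-2.45,0,0]]]'
python3 -m inch '[[[0,0,2,0],[0,0,4,0],[0,0,6,0],[0,0,7,0],[0,0,7,0],[0,0,7,0]]]'
```

```text
clock: 36.98
eef_pos: [578.2, -133.5, 147.1]
tool_rot: [-3.139, 0.001, 1.568]
force: [0.2, -1.1, -1.3]
width: 56.8
gripper_force: 64.5
clock: 37.65
eef_pos: [553.6, -354.6, 147.0]
tool_rot: [-3.139, 0.001, 1.566]
force: [0.0, -0.1, -1.7]
width: 57.0
gripper_force: 64.5
clock: 38.15
eef_pos: [556.1, -349.7, 77.9]
tool_rot: [-3.141, -0.001, 1.572]
force: [0.3, -0.5, -0.7]
width: 56.9
gripper_force: 64.5
```

```bash
python3 -m inch '[[[0,0,1.5,0],[0,0,2.5,0],[0,0,3.2,0],[0,0,3.6,0],[0,0,3.6,0],[0,0,3.6,0]]]'
python3 -m inch '[[[0,0,0,0],[0,0,0,0],[0,0,0,0],[0,0,0,0]]]' 7.5
python3 -m inch '[[[0,0,-2,0],[0,0,-5,0],[0,0,-8,0],[0,0,-10.6,0],[0,0,-10.6,0],[0,0,-10.6,0]]]'
python3 -m inch '[[[4,0.5,0,0],[8,1.1,0,0],[12,1.6,0,0],[16,2.2,0,0],[20,2.7,0,0],[24,3.2,0,0],[28,3.8,0,0],[30,4.1,0,0]]]'
python3 -m inch '[[[4,0.5,0,0],[8,1.1,0,0],[11,1.5,0,0],[13.5,1.8,0,0],[15.3,2.05,0,0],[15.3,2.05,0,0],[15.3,2.05,0,0],[15.3,2.05,0,0]]]'
python3 - <<'E'
from h import *
for n in ("side","wrist"):
    p=camera_params(n);im=get_image(n);cv2.imwrite(f"pics/j_{n}.png",im)
    for c,x in dict(red=(616,100),blue=(555,-351),green=(609,254),yellow=(450,-347)).items():
        try: print(c,lid(im,p,c,x,88 if c in("yellow","blue") else 80))
        except Exception as e: print(e)
cv2.imwrite("pics/j_wb.png",cv2.resize(np.hstack([cv2.imread("pics/j_side.png"),im]),(800,300)))
E
```

```text
clock: 38.65
eef_pos: [555.9, -351.1, 43.7]
tool_rot: [3.141, -0.001, 1.571]
force: [-1.7, 3.2, 4.9]
width: 56.9
gripper_force: 64.6
clock: 38.98
eef_pos: [556.0, -351.5, 42.4]
tool_rot: [3.141, 0.0, 1.571]
force: [0.1, -0.6, 0.5]
width: 75.1
gripper_force: 0.0
clock: 39.48
eef_pos: [556.9, -352.1, 150.2]
tool_rot: [3.138, 0.002, 1.571]
force: [0.4, 0.2, -0.2]
width: 74.7
gripper_force: 0.0
clock: 40.15
eef_pos: [596.3, -44.0, 146.6]
tool_rot: [-3.139, -0.004, 1.577]
force: [0.5, 0.2, -0.4]
width: 74.6
gripper_force: 0.0
clock: 40.82
eef_pos: [616.6, 100.0, 147.3]
tool_rot: [-3.14, 0.002, 1.57]
force: [0.7, -0.9, -0.4]
width: 74.7
gripper_force: 0.0
red (array([606., 130.]), np.float64(20.66041924886515), 3, 178)
blue (array([ 557.5, -346.5]), np.float64(-9.543447780782033), 22, 106)
green (array([609., 256.]), np.float64(-0.8082870548693143), 42, 197)
yellow (array([ 451., -344.]), np.float64(-2.5296385172660636), 17, 110)
red (array([626., 117.]), np.float64(-54.78272854319695), 1055, 3140)
index 0 is out of bounds for axis 0 with size 0
green (array([602., 218.]), np.float64(-175.25428956050513), 314, 2281)
index 0 is out of bounds for axis 0 with size 0
```

View pics/j_wb.png

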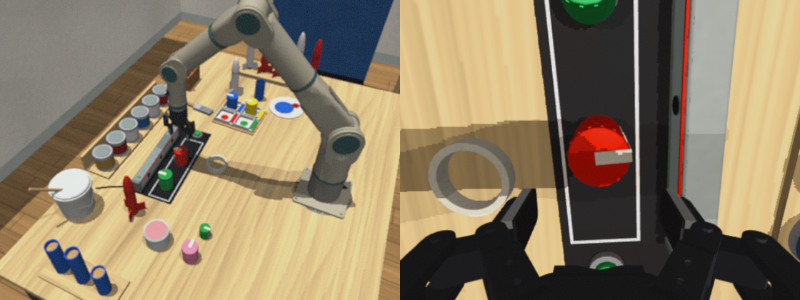

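Blue and yellow are in the rack. The red lid at panel (600,157) sits under the gripper. Grasping red and taking it to (559,-260).

```bash
python3 -m inch '[[[0,0,3,0],[0,0,6,0],[0,0,9,0],[0,0,11.5,0],[0,0,11.5,0],[0,0,11.5,0]]]'
python3 -m inch '[[[0,0,0,0],[0,0,0,0],[0,0,0,0],[0,0,0,0],[0,0,0,0],[0,0,0,0],[0,0,0,0]]]' 4
python3 -m inch '[[[0,0,-2,0],[0,0,-5,0],[0,0,-8,0],[0,0,-11.5,0],[0,0,-11.5,0],[0,0,-11.5,0]]]'
python3 -m inch '[[[-4,-0.6,0,0],[-8,-1.3,0,0],[-12,-1.9,0,0],[-16,-2.6,0,0],[-20,-3.2,0,0],[-24,-3.8,0,0],[-26,-4.2,0,0],[-26,-4.2,0,0]]]'
python3 -m inch '[[[-4,-0.6,0,0],[-7,-1.1,0,0],[-9,-1.4,0,0],[-10.1,-1.6,0,0],[-10.1,-1.6,0,0],[-10.1,-1.6,0,0],[-10.1,-1.6,0,0]]]'
python3 -m inch '[[[0,0,2,0],[0,0,4,0],[0,0,6,0],[0,0,7,0],[0,0,7,0],[0,0,7,0]]]'
```

```text
clock: 41.42
eef_pos: [616.3, 100.0, 32.4]
tool_rot: [-3.139, 0.001, 1.569]
force: [0.4, -0.1, -0.2]
width: 75.0
gripper_force: 0.0
clock: 42.0
eef_pos: [618.9, 101.4, 35.5]
tool_rot: [3.138, -0.0, 1.571]
force: [-0.5, -1.7, 7.2]
width: 57.0
gripper_force: 64.4
clock: 42.5
eef_pos: [618.9, 102.0, 151.1]
tool_rot: [3.136, -0.001, 1.571]
force: [-0.5, 0.2, -2.5]
width: 56.7
gripper_force: 64.5
clock: 43.17
eef_pos: [572.0, -166.4, 147.2]
tool_rot: [-3.138, 0.004, 1.561]
force: [-0.5, -0.2, -2.4]
width: 56.7
gripper_force: 64.5
clock: 43.75
eef_pos: [559.8, -256.3, 147.7]
tool_rot: [-3.141, -0.003, 1.574]
force: [0.6, 0.9, -0.9]
width: 57.0
gripper_force: 64.5
clock: 44.25
eef_pos: [559.6, -258.0, 78.1]
tool_rot: [-3.141, -0.001, 1.573]
force: [0.3, -1.0, -1.4]
width: 57.0
gripper_force: 64.5
```

```bash
python3 -m inch '[[[0,0,1.5,0],[0,0,2.5,0],[0,0,3.2,0],[0,0,3.6,0],[0,0,3.6,0],[0,0,3.6,0]]]'
python3 -m inch '[[[0,0,0,0],[0,0,0,0],[0,0,0,0],[0,0,0,0]]]' 7.5
python3 -m inch '[[[0,0,-2,0],[0,0,-5,0],[0,0,-8,0],[0,0,-10.6,0],[0,0,-10.6,0],[0,0,-10.6,0]]]'
python3 -m inch '[[[4,0.4,0,0],[8,0.8,0,0],[12,1.2,0,0],[16,1.6,0,0],[20,2,0,0],[24,2.4,0,0],[28,2.7,0,0],[30,2.9,0,0]]]'
python3 -m inch '[[[4,0.4,0,0],[8,0.8,0,0],[12,1.2,0,0],[16,1.6,0,0],[19,1.8,0,0],[21.4,2,0,0],[21.4,2,0,0],[21.4,2,0,0]]]'
python3 -m inch '[[[0,0,0,0],[0,0,0,0]]]'
python3 - <<'E'
from h import *
for n in ("side","wrist"):
    p=camera_params(n);im=get_image(n);cv2.imwrite(f"pics/k_{n}.png",im)
    for c,x in dict(red=(559,-259),blue=(555,-351),green=(609,254),yellow=(450,-347)).items():
        try: print(c,lid(im,p,c,x,88 if c!="green" else 80))
        except Exception as e: print(e)
cv2.imwrite("pics/k_wb.png",cv2.resize(np.hstack([cv2.imread("pics/k_side.png"),im]),(800,300)))
E
```

```text
clock: 44.75
eef_pos: [559.4, -259.2, 43.5]
tool_rot: [3.141, -0.001, 1.571]
force: [-2.5, 1.5, 5.2]
width: 56.9
gripper_force: 64.7
clock: 45.08
eef_pos: [559.5, -259.5, 42.5]
tool_rot: [3.141, 0.0, 1.571]
force: [-0.8, -0.7, -0.4]
width: 75.2
gripper_force: 0.0
clock: 45.58
eef_pos: [560.4, -260.0, 150.1]
tool_rot: [3.138, 0.001, 1.571]
force: [-0.5, 0.5, -0.7]
width: 75.5
gripper_force: 0.0
clock: 46.25
eef_pos: [587.1, 47.7, 146.6]
tool_rot: [-3.139, -0.004, 1.577]
force: [-0.5, 0.8, 0.2]
width: 74.7
gripper_force: 0.0
clock: 46.92
eef_pos: [606.8, 256.5, 146.3]
tool_rot: [-3.139, 0.001, 1.574]
force: [-0.2, -1.6, 1.0]
width: 74.7
gripper_force: 0.0
clock: 47.08
eef_pos: [608.2, 252.2, 147.6]
tool_rot: [-3.14, 0.002, 1.568]
force: [1.0, -0.9, -0.1]
width: 75.2
gripper_force: 0.0
red (array([ 559., -255.]), np.float64(-5.412132469526592), 17, 115)
blue (array([ 554.14285714, -382.71428571]), np.float64(-98.92929025516096), 67, 106)
green (array([595., 282.]), np.float64(30.046719917983534), 2, 199)
yellow (array([ 451., -344.]), np.float64(-0.823354444938979), 18, 112)
index 0 is out of bounds for axis 0 with size 0
index 0 is out of bounds for axis 0 with size 0
green (array([613.        , 263.45454545]), np.float64(-42.65155661314076), 856, 3141)
index 0 is out of bounds for axis 0 with size 0
```

View pics/k_wb.png

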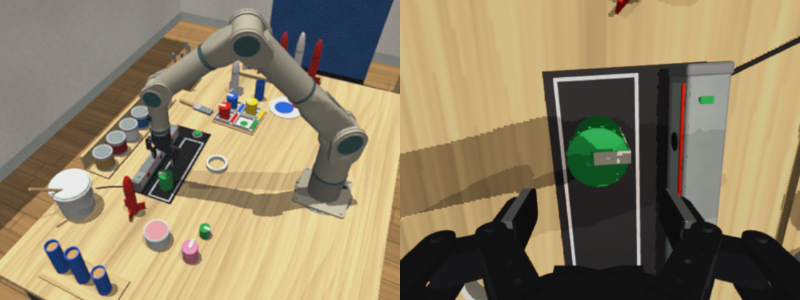

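Green, at panel (598,152), is between the fingers, and red is in its slot. Grasping green.

```bash
python3 -m inch '[[[0,0,3,0],[0,0,6,0],[0,0,9,0],[0,0,11.5,0],[0,0,11.5,0],[0,0,11.5,0]]]'
python3 -m inch '[[[0,0,0,0],[0,0,0,0],[0,0,0,0],[0,0,0,0],[0,0,0,0],[0,0,0,0],[0,0,0,0]]]' 4
python3 -m inch '[[[0,0,-2,0],[0,0,-5,0],[0,0,-8,0],[0,0,-11.5,0],[0,0,-11.5,0],[0,0,-11.5,0]]]'
python3 -m inch '[[[-3.9,-1.2,0,0],[-7.8,-2.4,0,0],[-11.7,-3.6,0,0],[-15.6,-4.8,0,0],[-19.5,-6,0,0],[-23.4,-7.2,0,0],[-26,-8,0,0],[-26,-8,0,0]]]'
python3 -m inch '[[[-3.9,-1.2,0,0],[-7.8,-2.4,0,0],[-11.7,-3.6,0,0],[-15.6,-4.8,0,0],[-19.5,-6,0,0],[-22.5,-6.9,0,0],[-24.5,-7.5,0,0],[-24.9,-7.5,0,0]]]'
python3 -m inch '[[[0,0,0,0],[0,0,2,0],[0,0,4,0],[0,0,6,0],[0,0,7,0],[0,0,7,0],[0,0,7,0]]]'
```

```text
clock: 47.68
eef_pos: [607.7, 253.2, 32.5]
tool_rot: [-3.139, 0.001, 1.569]
force: [0.3, -0.3, 0.9]
width: 75.0
gripper_force: 0.0
clock: 48.27
eef_pos: [610.1, 254.9, 35.7]
tool_rot: [3.138, -0.001, 1.571]
force: [-0.1, -0.7, 7.3]
width: 56.6
gripper_force: 64.4
clock: 48.77
eef_pos: [609.9, 255.2, 151.3]
tool_rot: [3.136, -0.002, 1.571]
force: [-0.1, -0.2, -1.0]
width: 57.2
gripper_force: 64.5
clock: 49.43
eef_pos: [524.5, -13.4, 147.5]
tool_rot: [-3.137, 0.004, 1.561]
force: [0.4, -0.3, -2.3]
width: 56.9
gripper_force: 64.7
clock: 50.1
eef_pos: [450.3, -259.0, 147.5]
tool_rot: [-3.139, 0.002, 1.564]
force: [-0.2, -1.1, -2.3]
width: 56.7
gripper_force: 64.6
clock: 50.68
eef_pos: [453.4, -253.1, 77.9]
tool_rot: [-3.14, -0.001, 1.572]
force: [0.5, -0.5, -1.4]
width: 57.0
gripper_force: 64.6
```

Release, rise and back off to look at the rack.

```bash
python3 -m inch '[[[0,0,1.5,0],[0,0,2.5,0],[0,0,3.2,0],[0,0,3.6,0],[0,0,3.6,0],[0,0,3.6,0]]]'
python3 -m inch '[[[0,0,0,0],[0,0,0,0],[0,0,0,0],[0,0,0,0]]]' 7.5
python3 -m inch '[[[0,0,-2,0],[0,0,-5,0],[0,0,-8,0],[0,0,-10.6,0],[0,0,-14,0],[0,0,-18,0],[0,0,-22,0],[0,0,-22,0]]]'
python3 -m inch '[[[4,4,0,0],[4,8,0,0],[4,8,0,0],[4,8,0,0],[4,8,0,0],[4,8,0,0]]]'
python3 - <<'E'
from h import *
im=get_image("wrist");p=camera_params("wrist")
S=dict(green=(453.1,-255.4),red=(559.2,-259.6),yellow=(449.8,-347.0),blue=(555.5,-351.1))
for c,x in S.items():
    b,*r=lid(im,p,c,x,88);print(c,(b-x).round(1),r)
    for q in proj(p,[[x[0],x[1],88]]): cv2.drawMarker(im,(int(q[0]),int(q[1])),(255,0,255),0,8)
    t=np.linspace(0,6.28,40);cv2.polylines(im,[proj(p,np.c_[x[0]+29*np.cos(t),x[1]+29*np.sin(t),88+0*t]).astype(int)],True,(255,0,255),1)
cv2.imwrite("pics/l_b.png",cv2.resize(im,(800,600)))
E
```

```text
clock: 51.18
eef_pos: [453.3, -254.1, 43.6]
tool_rot: [3.141, -0.001, 1.571]
force: [-2.1, 1.1, 9.7]
width: 56.5
gripper_force: 65.3
clock: 51.52
eef_pos: [453.5, -254.5, 42.4]
tool_rot: [3.141, 0.0, 1.571]
force: [-0.5, 1.1, -0.1]
width: 74.9
gripper_force: 0.0
clock: 52.18
eef_pos: [457.0, -256.9, 269.6]
tool_rot: [3.129, 0.006, 1.57]
force: [1.7, -0.2, -0.2]
width: 75.1
gripper_force: 0.0
clock: 52.68
eef_pos: [531.7, -215.3, 261.9]
tool_rot: [-3.14, 0.0, 1.569]
force: [-1.7, -0.6, 0.3]
width: 74.9
gripper_force: 0.0
green [-6. -1.] [np.float64(-121.9518690989129), 63, 2015]
red [ 1.3 -0.7] [np.float64(7.916250116274593), 368, 2226]
yellow [3. 0.] [np.float64(4.689007642541825), 310, 1483]
blue [0. 2.] [np.float64(-4.036946632547836), 289, 1907]
```

View pics/l_b.png

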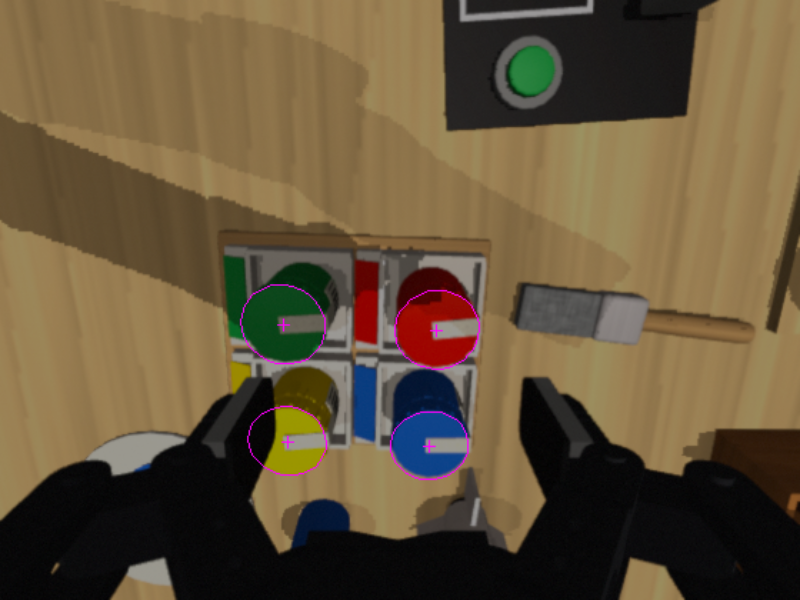

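The predicted lid circles match all four jars: green (285,324), red (437,329), yellow (288,441) and blue (430,443). They stand upright in their own slots, and the button at (530,70) is up. Handing in.

```bash
python3 -c "
from cell import order
print(order.finish_job())"
```

```text
the job is handed in; nothing more can be done
None
```

I stood all four jars in the outline with their labels to the bar, pressed the read button fully down, put each jar back in its own colour's slot, and handed the job in; the hand-in returned no verdict.

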